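# Tilt the long tap spanner out of the half-open box and hold it up

### The job

One half of the white storage box's split lid is folded back and the other half is latched shut, so the long orange tap spanner inside cannot be lifted straight out. Bring the end under the open half up first, tilt the spanner and draw it out through that half without levering it hard against the shut lid, and leave everything else around as it stands. Finish while still holding the spanner in the gripper, motionless, the whole of it a hand's breadth above the box's rim and touching nothing but the gripper.

Things in the scene. Friction and masses are not known exactly. Their poses are not given: they have to be found in the camera images.
- box: White plastic storage box, fixed in place, outside 160 (x) x 310 (y) x 70 mm high, walls and floor 5 mm thick, so inside 150 x 300 mm and the inner floor 5 mm above the work surface. Origin: centre of its underside. Its y axis is the long way; the rim is 70 mm above the work surface. Position and yaw vary.
- lid_closed: The shut half of the split lid, pale blue-grey plate 160 x 155 mm, 6 mm thick, lying on the rim over one half of the box (either the +y or the -y half), latched and immovable. Origin: centre of the plate's underside, 70 mm above the work surface. Its inner edge lies across the middle of the box, at box y = 0.
- lid_open: The open half of the split lid, folded right back over the box's +x wall and leaning from the rim down to the work surface (reaches 145 mm behind the box), immovable. Origin: NOT on the plate but at the centre of the clear opening it leaves, at rim height. The opening is about 150 x 150 mm.
- spanner: Loose orange plastic double-ended tap spanner, 260 mm long, 0.1 to 0.2 kg, lying in the box along its y (within 0.05 rad), about half under the shut lid. Shank 16 x 16 mm, 176 mm between the heads; heads 36 wide, 40 high, 42 mm long. Shank axis 20 mm above the inner floor. Origin: middle of its length, 20 mm below the shank axis; its y axis runs along it, z up. Balances at its middle.
- spanner_end_a (a point): Centre of the end face of the spanner's +y head, on the shank's axis, 130 mm from the middle.
- spanner_end_b (a point): Centre of the end face of the spanner's -y head, on the shank's axis, 130 mm from the middle.
- basins: Bystander: loose stack of nested round blue basins, 262 mm across the rim, 114 mm high. Origin: centre of its underside.
- spindle: Bystander: loose brass-coloured tap spindle lying flat, 108 mm long, 24 mm thick. Origin: under its middle.
- trap_nut: Bystander: loose black plastic trap nut, a ring 65 mm across and 20 mm high. Origin: centre of its underside.
- scrub_brush: Bystander: loose wooden scrubbing brush, bristles down, 180 x 55 x 44 mm. Origin: centre of its underside.
- amber_bottle: Bystander: loose capped amber glass bottle standing upright, 60 mm across, 170 mm high. Origin: centre of its underside.
There are look-alikes about, which are no part of the job. Of the things that look like the lid_open, take the one that is farthest to the robot's left at the start.

How it is judged:
By the outcome, as a careful person would: the job done as asked, in the order asked, and still so for the second after the job is handed in, while the arm keeps its last pose, push and grip.
It also fails if it takes over 42 s, if anything falls off the work surface, if the arm or the gripper's body presses on something with over 40 N, if the wrist force passes 120 N, or if a joint passes its speed limit or range.

### The arm

A 7-joint arm with a two-finger parallel gripper is mounted at the origin on the work surface. World frame = base frame: x ahead of the robot, y to its left, z up, the work surface at z = 0. Lengths are in m, angles in rad, forces in N, time in s.
With the tool pointing down it reaches from about 0.425 to 1.025 m from the base axis. Payload 9.4 kg.
Tool frame: the origin (TCP) lies on the centre line of the jaws, within the pads' length; the fingertips stand 14 mm ahead of it and the grasp point (between the pads) lies 5 mm behind it; z points along the fingers, x is the direction in which the jaws open and shut, and the axes are right-handed (so a half turn about z gives the same grasp; the last joint's range is limited). The gripper opens to 93 mm and grips with 3 to 60 N. Pads are 15 mm wide; open, the fingers measure 128 mm over their backs; the gripper's body (75 mm by 188 mm) begins 65 mm behind the grasp point.
Start: joints at [1.027, 0.599, -0.003, 1.599, 0.002, 0.943, -0.08], TCP at [0.326, -0.647, 0.233] pointing down, gripper open.
Joint ranges: [-2.57, 2.57], [-0.35, 1.97], [-1.29, 1.29], [0.11, 2.56], [-1.05, 4.19], [0.11, 1.86], [-2.63, 2.63]. Speed limits (rad/s): [2.22, 2.22, 3.01, 3.01, 3.14, 3.14, 3.14].

### API

Orientations are given as a unit quaternion [x, y, z, w].
In Python, from plant import manip, optics, order gives the robot as it stands.
- The arm moves only by the shell command python3 -m jog 'ROWS' [FORCE]. ROWS is a JSON object of lists of equal length, an entry for each row: "linear": the shift along the tool's x, y, z in mm, a list of three; "spin": the turn about the tool's z in degrees; "claw": the opening, from -1 (shut) to 1 (fully open). A call has 1 to 10 rows; each row shifts and turns the commanded pose from where the row before left it, along the tool's axes as they then stand; what a row does not reach is not made up. A row lasts 1/12 s, in which the tool goes at most 41.7 mm and 7.16 degrees, less where a joint would pass 70% of its speed; a pose out of reach is approached as far as the arm can. A call with a gripper value outside its range is refused whole. The fingers move at their own pace and stop on an object; FORCE is the grip in N (left out, the last holds). Time passes only in rows, so rows that do not move let the fingers close. It gives the time, the measured TCP pose, the force and the opening at its end, in the units of the state.
- manip.state(): the state, without advancing time (a new reading comes with each control period).
- optics.get_image(name): name is "side" or "top" or "wrist"; returns the picture (480x640x3 uint8, red, green, blue); there is no depth.
- optics.calibration(name): a dict with "K" (3x3 intrinsics, pixels), "distortion" ([k1, k2, p1, p2, k3] as OpenCV has them; the pictures are not rectified), "R" (3x3) and "t" (3): a world point X has camera coordinates R X + t. Camera axes: x right, y down, z forward; pixel columns grow to the right and rows downward; lengths in m; the calibration is good to about 2 mm. A picture is of the moment at which its call begins: read the wrist's pose just before it. calibration takes no time and is no camera call; for the wrist camera it gives the pose at the moment of the call.
- order.finish_job(): hands the job in, once; it reports no verdict.
The state is a dict: "t": time; "joints": joint angles; "joint_velocities": joint speeds; "joint_efforts": joint torques, N m; "position": TCP position; "orientation": TCP orientation; "ft_force": force on the tool from outside, world axes, zero at the start; "torque": the same for the moment, N m; "opening": finger opening in m.
Only numpy, scipy, OpenCV 4.12 (cv2) and the standard library are available. Lean on these libraries where they do the work, as an engineer would, in place of code of your own. Each camera call takes 0.05 s, during which the arm holds its last target. There are 200 camera calls.

## Working session

There is one attempt and no reset: what is moved stays moved. The work goes in short steps, Python scripts to look and compute and a shell command to move; the robot and the scene stay as the last step left them, time stands still between calls to the robot, and variables do not carry over. Pictures are saved under pics/ and viewed, about 8 in all and at most 12, crops included, and the job is handed in when it is done.

```bash
ls; mkdir -p pics; python3 - <<'E'
from plant import manip, optics
import cv2,numpy as np
s=manip.state();print(s)
for n in("top","side"):
    im=optics.get_image(n);cv2.imwrite(f"pics/{n}0.png",im[:,:,::-1])
    c=optics.calibration(n);print(n,c)
E
```

```text
pics
{'t': 0.0, 'joints': array([ 1.0272912 ,  0.60011735, -0.00256362,  1.60014501,  0.00181729,
        0.94293497, -0.07979214]), 'joint_velocities': array([-0.00053874,  0.00085643,  0.00063185,  0.00060082, -0.00064747,
       -0.00088572, -0.00068933]), 'joint_efforts': array([ 1.21140285e-03, -7.65067792e+01,  1.49756391e+00, -2.52345496e+01,
       -5.22861094e-02,  1.68880384e-02,  2.07429403e-04]), 'position': array([ 0.32604642, -0.6469996 ,  0.2317599 ]), 'orientation': array([ 8.51503961e-01, -5.24347559e-01, -7.18361545e-04, -3.54940619e-04]), 'ft_force': array([ 0.04114103, -0.27903283, -0.1560021 ]), 'torque': array([ 0.02449697, -0.027479  ,  0.02847322]), 'opening': 0.09291244218398333}
top {'K': array([[528.12764722,   0.        , 321.71339755],
       [  0.        , 528.12764722, 244.07078119],
       [  0.        ,   0.        ,   1.        ]]), 'distortion': array([0.0465036, 0.       , 0.       , 0.       , 0.       ]), 'R': array([[ 0.02750635, -0.99952037,  0.01422789],
       [-0.98819012, -0.02933543, -0.15039857],
       [ 0.15074381, -0.00992295, -0.98852306]]), 't': array([-3.51759917e-05,  4.74587397e-01,  1.51368147e+00])}
side {'K': array([[458.16712392,   0.        , 323.34044698],
       [  0.        , 458.16712392, 241.37875628],
       [  0.        ,   0.        ,   1.        ]]), 'distortion': array([-0.08776582,  0.        ,  0.        ,  0.        ,  0.        ]), 'R': array([[-0.78442856, -0.62018893,  0.00612541],
       [-0.46100388,  0.57642409, -0.67469303],
       [ 0.41490632, -0.53207232, -0.73807303]]), 't': array([0.35474906, 0.26232261, 0.97020136])}
```

View pics/top0.png

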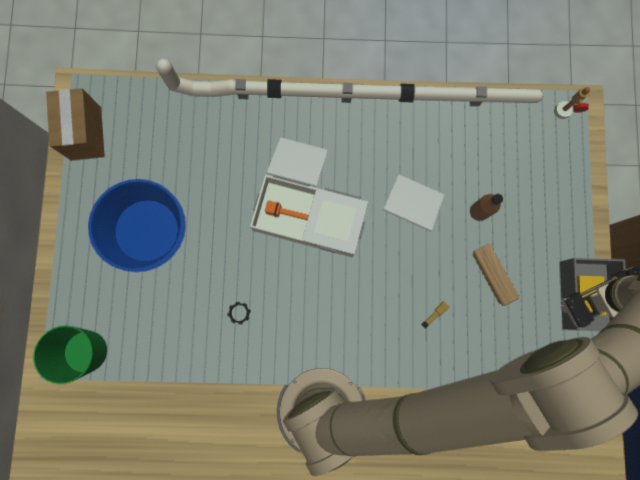

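View pics/side0.png

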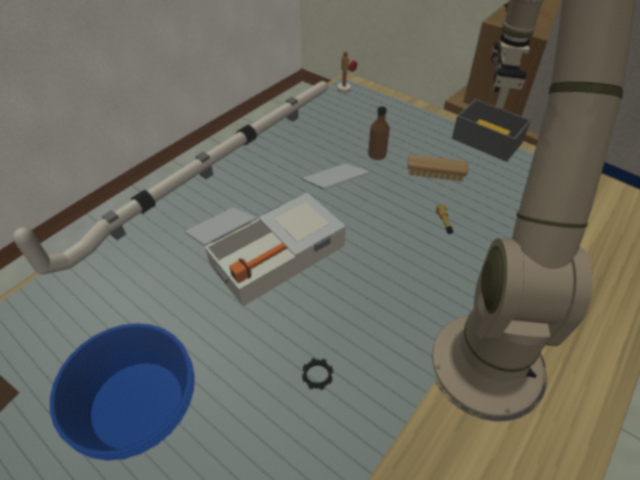

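The top view shows the box at about (310,216), with its open half to the left (+y) and the orange head at (273,208). The leaning half-lid is at (297,162). The flat plate at (414,202) is the look-alike. The side view agrees.

```bash
cat >h.py <<'E'
from plant import manip, optics
import cv2,numpy as np
def ray(c,uv,z):
    p=cv2.undistortPoints(np.array([uv],float).reshape(-1,1,2),c["K"],c["distortion"]).reshape(-1,2)
    R,t=c["R"],c["t"];o=-R.T@t
    d=np.c_[p,np.ones(len(p))]@R
    return o+d*((z-o[2])/d[:,2])[:,None]
def big(m,k=1):
    cs,_=cv2.findContours(m.astype(np.uint8),cv2.RETR_EXTERNAL,cv2.CHAIN_APPROX_NONE)
    return sorted(cs,key=cv2.contourArea)[::-1][:k]
def orange(im):
    h=cv2.cvtColor(im,cv2.COLOR_RGB2HSV);return (h[...,0]<14)&(h[...,1]>150)&(h[...,2]>90)
E
python3 - <<'E'
from h import *
im=cv2.imread("pics/top0.png")[:,:,::-1].copy();c=optics.calibration("top")
m=orange(im);m[:, :245]=0;m[:,330:]=0;m[:180]=0;m[250:]=0
q=big(m)[0].reshape(-1,2);print("orange bbox",q.min(0),q.max(0))
cols=[(u,np.flatnonzero(m[:,u])) for u in range(q[:,0].min(),q[:,0].max()+1,4)]
for u,r in cols: print(u,r.min(),r.max(),end='; ')
print("\nrim",ray(c,[(268,178),(368,200),(355,254),(251,226)],.07).round(3))
cv2.imwrite("pics/c0.png",cv2.resize(im[125:275,235:385],(750,750))[:600,:,::-1] if 0 else cv2.resize(im[130:265,240:420],None,fx=4.4,fy=4.4,interpolation=cv2.INTER_CUBIC)[:,:,::-1])
E
```

```text
orange bbox [276 204] [307 218]
276 203 214; 280 206 212; 284 209 213; 288 210 214; 292 211 215; 296 212 216; 300 213 217; 304 214 218; 
rim [[ 0.659  0.176  0.07 ]
 [ 0.603 -0.117  0.07 ]
 [ 0.443 -0.082  0.07 ]
 [ 0.516  0.219  0.07 ]]
```

View pics/c0.png

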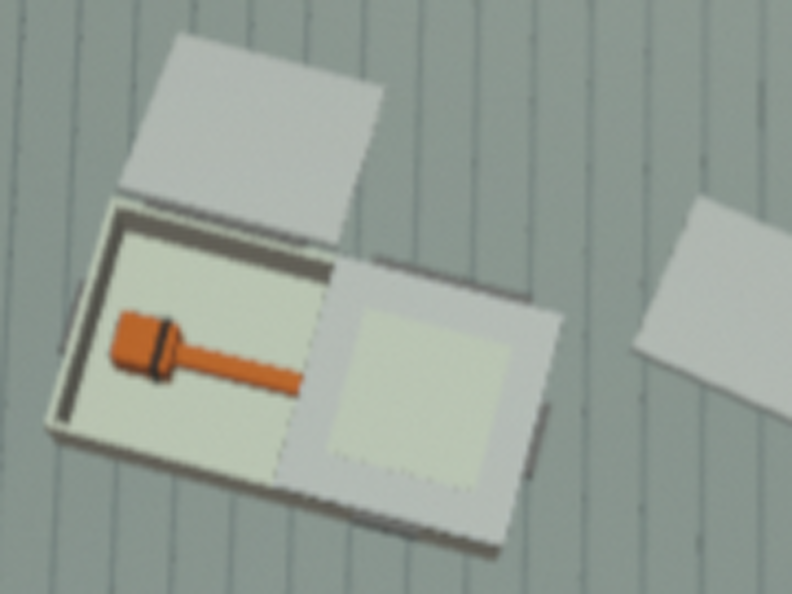

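The crop shows the rim corners, the lid's inner edge running (332,262) to (275,482), and the head top centred near (143,346), all in crop pixels.

```bash
python3 - <<'E'
from h import *
c=optics.calibration("top")
f=lambda L:[(240+(u+.5)/4.4-.5,130+(v+.5)/4.4-.5) for u,v in L]
r=ray(c,f([(115,197),(47,428)]),.07);l=ray(c,f([(563,315),(499,543)]),.076);e=ray(c,f([(332,262),(275,482)]),.076)
h=ray(c,f([(143,346)]),.045);s=ray(c,f([(185,358),(298,385)]),.033)
ends=ray(c,f([(122,312),(110,360)]),.045)
print(r,l,e,h,s,sep="\n")
Y=r.mean(0)-l.mean(0);yaw=np.arctan2(-Y[0],Y[1]);print("len",np.linalg.norm(Y[:2]),"yaw",yaw)
for a,b in((r[0],r[1]),(l[0],l[1]),(e[0],e[1])):
    d=a-b;print(np.linalg.norm(d),np.arctan2(d[1],d[0]))
ctr=(r.mean(0)+l.mean(0))/2;print("ctr",ctr,e.mean(0))
M=np.array([[np.cos(yaw),np.sin(yaw)],[-np.sin(yaw),np.cos(yaw)]])
for p in (h,s,ends,e):print(((p-ctr)[:,:2]@M.T).round(4))
d=s[0]-s[1];print("spanner yaw",np.arctan2(-d[0],d[1]))
from scipy.spatial.transform import Rotation as R
A=R.from_quat(manip.state()["orientation"]).as_matrix();print(A.round(3))
E
```

```text
[[0.67002015 0.18283752 0.07      ]
 [0.51305249 0.2204926  0.07      ]]
[[ 0.59768487 -0.11530671  0.076     ]
 [ 0.44511482 -0.07603633  0.076     ]]
[[0.6287867  0.03763869 0.076     ]
 [0.48081713 0.07035286 0.076     ]]
[[0.5752048  0.16238737 0.045     ]]
[[0.57047132 0.13488449 0.033     ]
 [0.55428148 0.05826569 0.033     ]]
len 0.30549658869152585 yaw -0.23164803984151394
0.16142104546603772 -0.2354416245464719
0.15754295790647835 -0.2519240934887988
0.15154276913860731 -0.21758703923914036
ctr [0.55646808 0.05299677 0.073     ] [0.55480192 0.05399577 0.076     ]
[[-0.0069  0.1108]]
[[-0.0052  0.0829]
 [-0.0033  0.0046]]
[[ 0.0119  0.1306]
 [-0.0218  0.1294]]
[[ 0.0739  0.0017]
 [-0.0776 -0.0005]]
spanner yaw -0.2082405978664206
[[ 0.45  -0.893 -0.001]
 [-0.893 -0.45   0.001]
 [-0.001  0.    -1.   ]]
```

```bash
python3 -m jog '{"linear":[[0,0,-20],[0,0,-20],[0,0,-20],[0,0,-20],[0,0,-20],[0,0,-20],[0,0,-20]],"spin":[-7.1,-7.1,-7.1,-7.1,-7.1,-7.1,-7.1],"claw":[0.4,0.4,0.4,0.4,0.4,0.4,0.4]}' 5
python3 -m jog '{"linear":[[2.5,-40,0],[2.5,-40,0],[2.5,-40,0],[2.5,-40,0],[2.5,-40,0],[2.5,-40,0],[2.5,-40,0],[2.5,-40,0],[2.5,-40,0],[2.5,-40,0]],"spin":[0,0,0,0,0,0,0,0,0,0],"claw":[0.4,0.4,0.4,0.4,0.4,0.4,0.4,0.4,0.4,0.4]}'
python3 -m jog '{"linear":[[2.5,-40,0],[2.5,-40,0],[2.5,-40,0],[2.5,-40,0],[2.5,-40,0],[2.5,-40,0],[2.5,-40,0],[2.5,-40,0],[2.5,-40,0],[0,0,0]],"spin":[0,0,0,0,0,0,0,0,0,0],"claw":[0.4,0.4,0.4,0.4,0.4,0.4,0.4,0.4,0.4,0.4]}'
```

```text
t: 0.68
position: [0.326, -0.6472, 0.3732]
orientation: [0.993, -0.115, -0.0, -0.0]
ft_force: [0.1, -0.0, -0.0]
opening: 0.0654
t: 1.52
position: [0.4442, -0.2625, 0.3725]
orientation: [0.993, -0.118, -0.0, 0.0]
ft_force: [0.6, -0.1, -0.1]
opening: 0.065
t: 2.35
position: [0.5512, 0.0888, 0.3726]
orientation: [0.994, -0.113, 0.0, -0.002]
ft_force: [-0.3, 0.6, -0.3]
opening: 0.0652
```

```bash
python3 -m jog '{"linear":[[2,-20,-0],[2,-20,20],[2,-20,30],[0,-16,30],[0,0,30],[0,0,20],[0,0,0],[0,0,0]],"spin":[0,0,0,0,0,0,0,0],"claw":[0.4,0.4,0.4,0.4,0.4,0.4,0.4,0.4]}'
python3 - <<'E'
from h import *
s=manip.state();c=optics.calibration("wrist");im=optics.get_image("wrist")
print(s["position"],s["orientation"],-c["R"].T@c["t"]);np.savez("w1.npz",**c)
cv2.imwrite("pics/w1.png",im[:,:,::-1])
E
```

```text
t: 3.02
position: [0.5737, 0.1524, 0.2419]
orientation: [0.993, -0.118, -0.001, 0.0]
ft_force: [-0.3, -0.4, 0.8]
opening: 0.0655
[0.57371715 0.15241875 0.24194237] [ 9.93024994e-01 -1.17897261e-01 -1.18306080e-03  4.44663833e-04] [0.59380394 0.2324166  0.3935881 ]
```

View pics/w1.png

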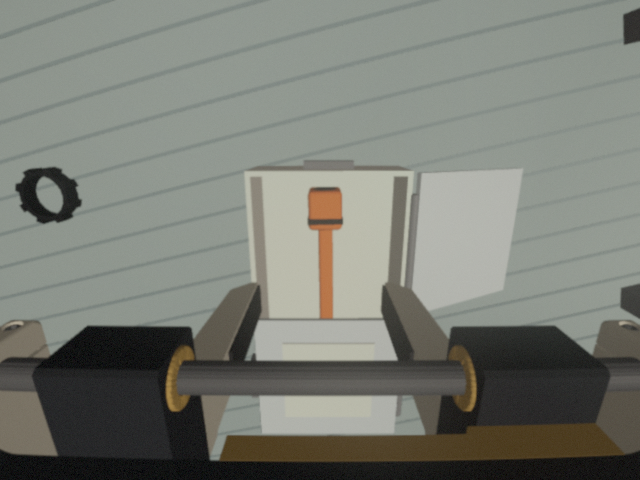

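The wrist view shows the head spanning (308–343, 187–230) and the shank running down to the lid edge at row 319. The box's far rim is at (246,170)–(413,168).

```bash
python3 - <<'E'
from h import *
c=dict(np.load("w1.npz"))
h=ray(c,[(325,189),(325.5,229),(308.5,208),(342.5,208)],.045);s=ray(c,[(325.5,240),(326,312)],.033)
r=ray(c,[(246,170),(413,168)],.07);e=ray(c,[(256,319),(392,319)],.076)
print(h,s,r,e,sep="\n")
d=s[0]-s[1];y=np.arctan2(-d[0],d[1]);d=r[1]-r[0];print("spanner yaw",y,"rim",np.linalg.norm(d),np.arctan2(d[1],d[0]))
hc=h.mean(0);p=manip.state()["position"];ax=np.arctan2(*np.array([2*.993*-.118,.993**2-.118**2]))
X=np.array([np.cos(ax),np.sin(ax)]);Yt=np.array([X[1],-X[0]])
print("hc",hc,"jaw angle",ax)
D=hc[:2]-p[:2];print("tool dx,dy mm",D@X*1e3,D@Yt*1e3)
Yb=-Yt
print("along box y rel TCP: head ends",[(q[:2]-p[:2])@Yb for q in h[:2]],"rim",[(q[:2]-p[:2])@Yb for q in r],"lid edge",[(q[:2]-p[:2])@Yb for q in e])
E
```

```text
[[0.5857353  0.18436359 0.045     ]
 [0.57645209 0.14289543 0.045     ]
 [0.5643956  0.1691051  0.045     ]
 [0.59894451 0.16080781 0.045     ]]
[[0.57294749 0.12752236 0.033     ]
 [0.55295165 0.04035274 0.033     ]]
[[0.51812121 0.22268295 0.07      ]
 [0.67132524 0.18778951 0.07      ]]
[[0.48383915 0.07232694 0.076     ]
 [0.62378509 0.0388242  0.076     ]]
spanner yaw -0.22548890561860735 rim 0.15712742747610584 -0.22393791691566806
hc [0.58138187 0.16429298 0.045     ] jaw angle -0.23655434616457485
tool dx,dy mm 4.002008189297312 -12.909121278804529
along box y rel TCP: head ends [np.float64(0.03344103575833724), np.float64(-0.00904785425431916)] rim [np.float64(0.054847586152439926), np.float64(0.05682992063383205)] lid edge [np.float64(-0.09935533698874778), np.float64(-0.09912813105406987)]
```

```bash
python3 -m jog '{"linear":[[4,-13,20],[0,0,35],[0,0,35],[0,0,35],[0,0,30],[0,0,25],[0,0,15],[0,0,8],[0,0,0],[0,0,0]],"spin":[-0.5,0,0,0,0,0,0,0,0,0],"claw":[0.4,0.4,0.4,0.4,0.4,0.4,0.4,0.4,0.4,0.4]}'
```

```text
t: 3.9
position: [0.5822, 0.1647, 0.0409]
orientation: [0.993, -0.114, 0.001, -0.0]
ft_force: [0.6, 1.2, 1.3]
opening: 0.065
```

```bash
python3 -m jog '{"linear":[[0,0,8],[0,0,7],[0,0,0],[0,0,0],[0,0,0],[0,0,0],[0,0,0],[0,0,0],[0,0,0],[0,0,0]],"spin":[0,0,0,0,0,0,0,0,0,0],"claw":[0.4,0.4,0.4,-0.9,-0.9,-0.9,-0.9,-0.9,-0.9,-0.9]}' 5
python3 - <<'E'
from h import *
cv2.imwrite("pics/w2.png",optics.get_image("wrist")[:,:,::-1])
E
```

```text
t: 4.73
position: [0.5812, 0.1645, 0.0248]
orientation: [0.994, -0.114, 0.0, -0.0]
ft_force: [-0.1, 1.5, 2.8]
opening: 0.0359
```

View pics/w2.png

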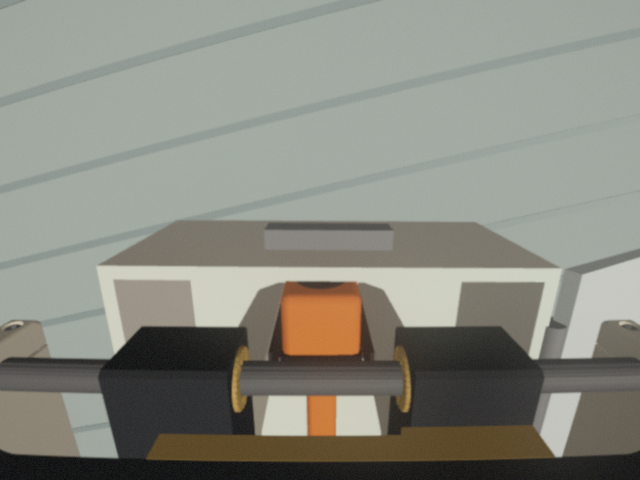

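The jaws are holding the head (opening 35.9 mm), with the orange head between the pads at (320,318). Next is a small lift to check that the spanner pivots.

```bash
python3 -m jog '{"linear":[[0,0,-5],[0,0,-5],[0,0,-5],[0,0,-5],[0,0,0],[0,0,0]],"spin":[0,0,0,0,0,0],"claw":[-0.9,-0.9,-0.9,-0.9,-0.9,-0.9]}' 5
python3 - <<'E'
from h import *
s=manip.state();print(s["ft_force"],s["torque"])
w=optics.get_image("wrist");a=optics.get_image("side")
a=cv2.resize(a[190:310,180:360],(780,520),interpolation=cv2.INTER_CUBIC)
cv2.imwrite("pics/w3.png",cv2.resize(np.vstack([cv2.resize(w[200:460,120:520],(560,364)),cv2.resize(a,(560,373))]),(449,590))[:,:,::-1])
E
```

```text
t: 5.28
position: [0.5815, 0.1646, 0.0452]
orientation: [0.994, -0.114, 0.0, -0.0]
ft_force: [-0.9, 0.7, -0.3]
opening: 0.0362
[-0.86837955  0.70822016 -0.31423083] [ 0.08475218 -0.07534782 -0.00551943]
```

View pics/w3.png

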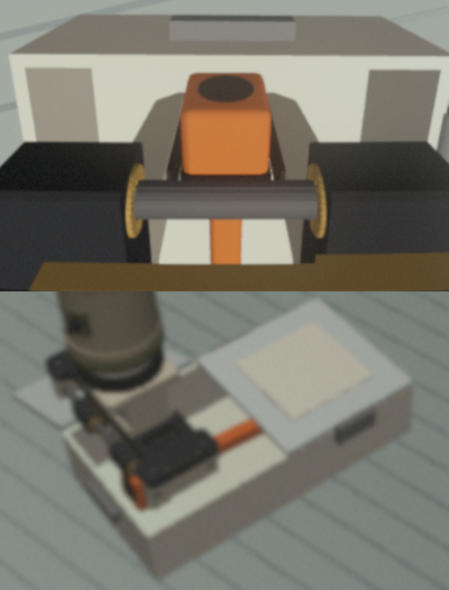

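The end face, with its socket hole, now shows at (225,88), so the head is tilting up and the spanner pivots in the light grip. Next: raise and draw it out along box +y (tool −y).

```bash
python3 -m jog '{"linear":[[0,0,-6],[0,0,-6],[0,0,-6],[0,0,-6],[0,0,-6],[0,-2.5,-5],[0,-2.5,-5],[0,-5,-5],[0,-5,-5],[0,0,0]],"spin":[0,0,0,0,0,0,0,0,0,0],"claw":[-0.9,-0.9,-0.9,-0.9,-0.9,-0.9,-0.9,-0.9,-0.9,-0.9]}' 5
python3 -m jog '{"linear":[[0,-6,-3],[0,-6,-3],[0,-6,-3],[0,-6,-3],[0,-6,-3],[0,0,0]],"spin":[0,0,0,0,0,0],"claw":[-0.9,-0.9,-0.9,-0.9,-0.9,-0.9]}' 5
python3 - <<'E'
from h import *
s=manip.state();print(s["ft_force"],s["torque"])
w=optics.get_image("wrist");a=optics.get_image("side")
a=cv2.resize(a[170:310,150:360],(780,520),interpolation=cv2.INTER_CUBIC)
cv2.imwrite("pics/w4.png",cv2.resize(np.vstack([cv2.resize(w[200:460,120:520],(560,364)),cv2.resize(a,(560,373))]),(449,590))[:,:,::-1])
E
```

```text
t: 6.22
position: [0.5852, 0.1811, 0.0958]
orientation: [0.994, -0.113, 0.001, -0.001]
ft_force: [-0.5, 1.5, -0.2]
opening: 0.036
t: 6.72
position: [0.5918, 0.2105, 0.1103]
orientation: [0.994, -0.113, 0.0, -0.001]
ft_force: [0.1, 2.0, 0.1]
opening: 0.0357
[0.07938299 1.96169161 0.10687586] [ 0.13806559 -0.00726573  0.01184906]
```

View pics/w4.png

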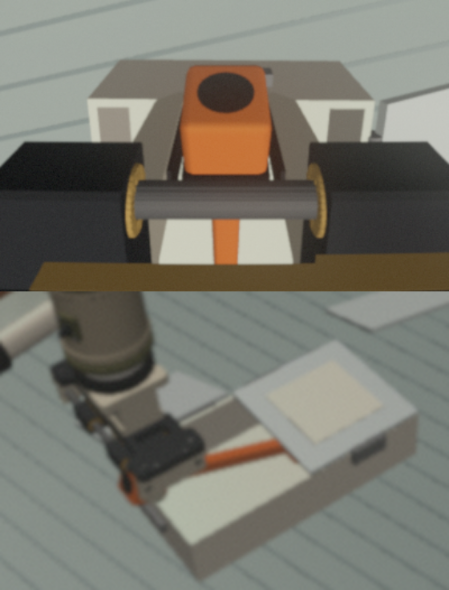

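The spanner is clearly tilted, still passing under the lid edge, and only light forces show (~2 N). I'll keep drawing it out.

```bash
python3 -m jog '{"linear":[[0,-8,-3.5],[0,-8,-3.5],[0,-8,-3.5],[0,-8,-3.5],[0,-8,-3.5],[0,-8,-3.5],[0,-8,-3.5],[0,-8,-3.5],[0,-8,-3.5],[0,-8,-3.5]],"spin":[0,0,0,0,0,0,0,0,0,0],"claw":[-0.9,-0.9,-0.9,-0.9,-0.9,-0.9,-0.9,-0.9,-0.9,-0.9]}' 5
python3 -m jog '{"linear":[[0,-5,0],[0,-5,0],[0,0,0],[0,0,0]],"spin":[0,0,0,0],"claw":[-0.9,-0.9,-0.9,-0.9]}' 5
python3 - <<'E'
from h import *
s=manip.state();print(s["ft_force"],s["torque"])
w=optics.get_image("top");a=optics.get_image("side")
cv2.imwrite("pics/w5.png",np.hstack([cv2.resize(w[130:265,215:395],(400,300),interpolation=2),cv2.resize(a[150:310,120:360],(400,300),interpolation=2)])[:,:,::-1])
E
```

```text
t: 7.65
position: [0.6095, 0.287, 0.145]
orientation: [0.994, -0.114, -0.0, 0.0]
ft_force: [-0.0, 0.5, -1.1]
opening: 0.0359
t: 7.98
position: [0.6117, 0.2965, 0.1446]
orientation: [0.994, -0.113, 0.0, -0.0]
ft_force: [-0.3, 1.7, 1.1]
opening: 0.036
[-0.30910427  1.68343228  1.09553864] [ 0.19739626 -0.08933627 -0.0226187 ]
```

View pics/w5.png

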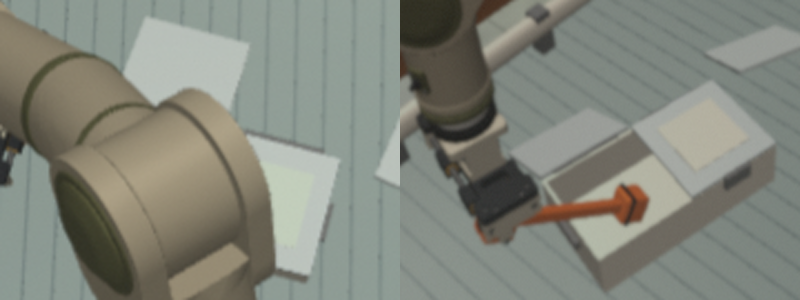

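```bash
python3 - <<'E'
from h import *
c=optics.calibration("side");p=manip.state()["position"]
a=ray(c,[(259.2,258.3)],0.0)[0];b=ray(c,[(259.2,258.3)],.2)[0]
X=np.array([np.cos(.227),-np.sin(.227)]);Y=np.array([-X[1],X[0]])
k=((p-a)[:2]@X)/((b-a)[:2]@X);q=a+k*(b-a)
e=np.array([.5545,.0545]);print(q,"box y head b",(q[:2]-e)@Y,"grip y",(p[:2]-e)@Y,"dist",np.linalg.norm(q-p-[0,0,.005]))
E
```

```text
[0.56827644 0.10806998 0.03111658] box y head b 0.05529616046711006 grip y 0.2480861629105555 dist 0.22627856877476937
```

The side view shows head b out from under the lid, at box y ≈ +55 mm, resting on the floor. I'll now arc it upright inside the opening.

```bash
python3 -m jog '{"linear":[[0,7,-9],[0,7,-9],[0,7,-8],[0,7,-8],[0,7,-8],[0,7,-8],[0,8,-6],[0,8,-6],[0,8,-6],[0,8,-6]],"spin":[0,0,0,0,0,0,0,0,0,0],"claw":[-0.9,-0.9,-0.9,-0.9,-0.9,-0.9,-0.9,-0.9,-0.9,-0.9]}' 5
python3 -m jog '{"linear":[[0,8,-6],[0,8,-6],[0,8,-4],[0,8,-4],[0,8,-4],[0,8,-4],[0,5,-3],[0,0,0],[0,0,0]],"spin":[0,0,0,0,0,0,0,0,0],"claw":[-0.9,-0.9,-0.9,-0.9,-0.9,-0.9,-0.9,-0.9,-0.9]}' 5
python3 - <<'E'
from h import *
s=manip.state();print(s["ft_force"],s["torque"])
w=optics.get_image("wrist");a=optics.get_image("side")
cv2.imwrite("pics/w6.png",np.hstack([cv2.resize(w,(400,300)),cv2.resize(a[120:300,120:360],(400,300),interpolation=2)])[:,:,::-1])
E
```

```text
t: 8.92
position: [0.5946, 0.2229, 0.2191]
orientation: [0.994, -0.114, -0.0, 0.0]
ft_force: [-0.3, 0.6, -1.5]
opening: 0.036
t: 9.67
position: [0.583, 0.172, 0.2498]
orientation: [0.993, -0.114, 0.0, -0.0]
ft_force: [0.2, 0.5, -1.7]
opening: 0.0355
[ 0.19982555  0.47996474 -1.68428397] [ 0.00832678 -0.1369548  -0.04528913]
```

View pics/w6.png

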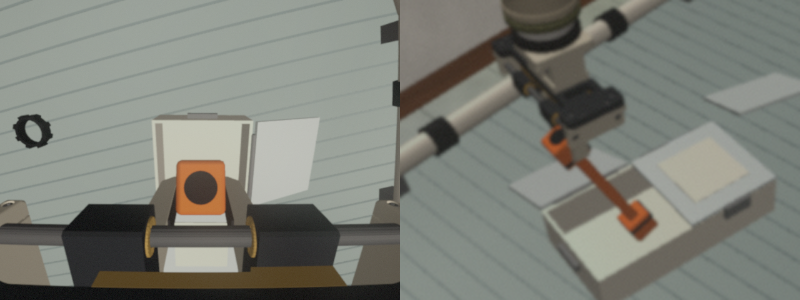

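Now hanging free. I'll tighten the grip and lift straight up.

```bash
python3 -m jog '{"linear":[[0,0,0],[0,0,0],[0,0,-5],[0,0,-10],[0,0,-12],[0,0,-14],[0,0,-14],[0,0,-14],[0,0,-14],[0,0,-14]],"spin":[0,0,0,0,0,0,0,0,0,0],"claw":[-0.9,-0.9,-0.9,-0.9,-0.9,-0.9,-0.9,-0.9,-0.9,-0.9]}' 30
python3 -m jog '{"linear":[[0,0,-14],[0,0,-14],[0,0,-14],[0,0,-14],[0,0,-10],[0,0,-8],[0,0,-5],[0,0,0],[0,0,0],[0,0,0]],"spin":[0,0,0,0,0,0,0,0,0,0],"claw":[-0.9,-0.9,-0.9,-0.9,-0.9,-0.9,-0.9,-0.9,-0.9,-0.9]}' 30
python3 - <<'E'
from h import *
s=manip.state();print(s["ft_force"],s["torque"],abs(s["joint_velocities"]).max())
w=optics.get_image("wrist");a=optics.get_image("side");t=optics.get_image("top")
cv2.imwrite("pics/s7.png",a[:,:,::-1]);cv2.imwrite("pics/t7.png",t[:,:,::-1])
cv2.imwrite("pics/w7.png",np.hstack([cv2.resize(t,(400,300)),cv2.resize(a[60:300,80:400],(400,300),interpolation=2)])[:,:,::-1])
c=optics.calibration("side");p=s["position"]
m=orange(a);m[300:]=0;m[:,400:]=0
q=max(big(m,9),key=lambda k:k[:,0,1].max() if cv2.contourArea(k)>30 else 0)[:,0];u=q[q[:,1].argmax()];print("lowest px",u)
A=ray(c,[u],0.)[0];B=ray(c,[u],.3)[0];X=np.array([np.cos(.227),-np.sin(.227)])
k=((p-A)[:2]@X)/((B-A)[:2]@X);print("lowest pt",A+k*(B-A))
E
```

```text
t: 10.6
position: [0.5829, 0.1725, 0.3488]
orientation: [0.994, -0.114, 0.001, -0.0]
ft_force: [0.3, 0.5, -2.2]
opening: 0.0361
t: 11.43
position: [0.5827, 0.1721, 0.4249]
orientation: [0.994, -0.114, -0.001, 0.0]
ft_force: [-0.6, -0.8, -2.3]
opening: 0.036
[-0.55645489 -0.76742843 -2.2558766 ] [ 0.00540743 -0.07117961 -0.01251665] 0.003292943524486116
lowest px [256 210]
lowest pt [0.56578029 0.09876135 0.18960608]
```

View pics/w7.png

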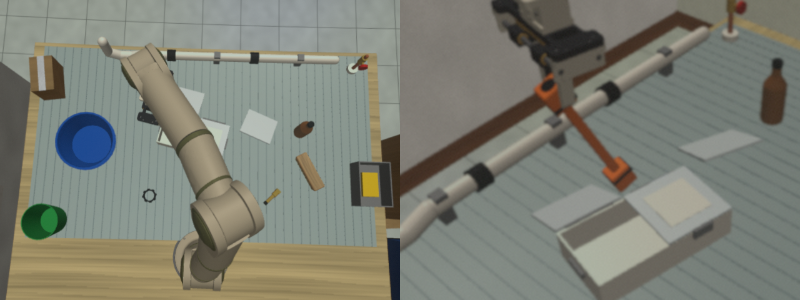

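```bash
python3 -m jog '{"linear":[[0,0,0],[0,0,0],[0,0,0],[0,0,0],[0,0,0],[0,0,0]],"spin":[0,0,0,0,0,0],"claw":[-0.9,-0.9,-0.9,-0.9,-0.9,-0.9]}' 30
python3 -c "
from plant import order;print(order.finish_job())"
```

```text
t: 12.08
position: [0.583, 0.1722, 0.4256]
orientation: [0.994, -0.114, 0.0, 0.0]
ft_force: [-0.1, 0.5, -0.9]
opening: 0.036
the job is handed in; nothing more can be done
None
```

The spanner is out of the box and held still in the gripper, and the job is handed in at about 12 s of the 42 s allowed.

**What I did:** I gripped the head under the open half lightly (5 N), so the spanner could pivot in the pads. I raised that end first, tilted it and drew it along the box's +y until the other head was clear of the shut lid. Then I stood it up inside the opening, tightened the grip to 30 N and lifted it straight up.

**Last checks:**
- **Clearance:** the spanner's lowest point is at about z = 0.19 m, roughly 120 mm above the rim. That comes from one pixel in the side view; my geometry estimate gave 0.20 m.
- **Grip:** the opening is 36 mm, which matches the width of the head, and the arm was motionless.
- **Forces:** the wrist readings printed after each move stayed at about 3 N or less. I had no reading of contact on the lid itself, so light contact there is only ruled out by geometry and these low readings.
- **Surroundings:** the basins, spindle, trap nut, brush and bottle look unmoved in the last top view. I judged this by eye and did not measure it.

No check failed. The top and wrist cameras differed by about 6 mm on the head's position, and I used the wrist camera's value for the grasp.

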